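Clear and hold open the trim-bin flap at the ham counter

ROBOT

A 6-joint arm with a two-finger parallel gripper is mounted at the origin on the work surface. World frame = base frame: x ahead of the robot, y to its left, z up, the work surface at z = 0. Lengths are in m, angles in rad, forces in N, time in s.
With the tool pointing down it reaches from about 0.25 to 0.775 m from the base axis. Payload 4 kg.
Tool frame: the origin (TCP) lies at the very end of the fingers, on their centre line; the grasp point (between the pads) lies 19 mm behind it; x points along the fingers, y is the direction in which the jaws open and shut, and the axes are right-handed (so a half turn about x gives the same grasp; the last joint's range is limited). The gripper opens to 94 mm and grips with 3 to 60 N. Pads are 16 mm wide; open, the fingers measure 119 mm over their backs; the gripper's body (75 mm by 177 mm) begins 78 mm behind the grasp point.
Start: joints at [1.061, 0.087, 1.371, -0, 1.684, -0.103], TCP at [0.218, 0.505, 0.206] pointing down, gripper open.
Joint ranges: [-3.1, 3.1], [-0.76, 2.03], [0.27, 2.55], [-1.08, 4.22], [0.17, 2.65], [-2.57, 2.57]. Speed limits (rad/s): [2.79, 2.79, 3.14, 3.14, 3.14, 3.14].

INTERFACE

Orientations are given as [roll, pitch, yaw] about the fixed x, y, z axes, in that order (R = Rz(yaw) Ry(pitch) Rx(roll)).
In Python, from bench import robot gives the robot as it stands.
- The arm moves only by the tool carry_out, never from a script. Its argument "targets" is a list of rows, each a list of 5 numbers: the closure, from 0 (fully open) to 1 (shut), then the shift along the tool's x, y, z in cm, then the turn about the tool's x in degrees. In form: [[fingers, tx, ty, tz, turn], ...]. A call has 1 to 20 rows; each row shifts and turns the commanded pose from where the row before left it, along the tool's axes as they then stand; what a row does not reach is not made up. A row lasts 1/10 s, in which the tool goes at most 50 mm and 8.59 degrees, less where a joint would pass 70% of its speed; a pose out of reach is approached as far as the arm can. A call is refused whole if a number of a shift passes 5 or a number of a turn 8.59, either way. A call with a gripper value outside its range is refused whole. The fingers move at their own pace and stop on an object; the grip force is fixed at half the most. Time passes only in rows, so rows that do not move let the fingers close. It gives the time, the measured TCP pose, the force and the opening at its end, in the units of the state.
- robot.get_obs(): the state, without advancing time (a new reading comes with each control period).
- robot.snapshot(name): name is "scene" or "top"; returns a dict with "image" (480x640x3 uint8, red, green, blue), "camera_matrix" (3x3 intrinsics, pixels), "distortion" ([k1, k2, p1, p2, k3] as OpenCV has them; the pictures are not rectified), "pose" (4x4, takes a point from camera to world coordinates). Camera axes: x right, y up, looking along -z (the intrinsics and any distortion apply to the point x, -y, -z); pixel columns grow to the right and rows downward; lengths in m; the calibration is good to about 2 mm. A picture is of the moment at which its call begins. There is no depth.
- robot.close_job(): hands the job in, once; it reports no verdict.
The state is a dict: "time": time; "joint_positions": joint angles; "qvel": joint speeds; "joint_torque": joint torques, N m; "tool_pos": TCP position; "ee_rot": TCP orientation; "wrist_force": force on the tool from outside, world axes, zero at the start; "wrist_torque": the same for the moment, N m; "width": finger opening in m.
Only numpy, scipy, OpenCV 4.12 (cv2) and the standard library are available. Lean on these libraries where they do the work, as an engineer would, in place of code of your own. Each camera call takes 0.05 s, during which the arm holds its last target. There are 200 camera calls.

TASK

Someone has left the red tin standing on the blue flap of the trim bin: push it with the fingers, upright and without lifting it, along the top of the bin until it stands wholly on the fixed metal deck next to the flap's hinge. Then press the lever's green pad right down with the fingertips so that the lever swings the heavy flap wide open, and finish while holding it down there, so that a bone can be dropped in. Do not touch the flap itself once it is lifting, and leave the pepper mill, ramekin and knife alone.

Things in the scene. Friction and masses are not known exactly. Their poses are not given: they have to be found in the camera images.
- bin: Fixed trim-bin unit: steel box on a black base board, 300 mm (own y) by 235 mm (own x). Origin on the counter, z up. Its level top is at z = 110 mm, x -85 to +85 mm: the blue flap covers y -74 to +78 mm, the hinge line (along x) is at y = +80 mm, the fixed deck covers y +82 to +212 mm, flush with the flap. The lever lies in front (-x), its long end to own -y.
- deck_mid (a point): Middle of the top of the fixed metal deck (bin frame 0, 145, 110 mm), a good place for the tin. Axes as the bin's. At the deck's far end (bin y 206 to 212 mm) is a rim 8 mm high.
- tin: Red round tin with a yellow band and a brass ring, 60 mm diameter, 55 mm tall, about 150 g, loose, at first standing on the closed flap. Origin at the centre of its underside, z up.
- lever (a joint): Swing of the lever in rad: 0 at rest (long end up, sloping 20 degrees), growing as the long end is pressed down, 0.65 at its stop. Steel bar, 200 mm from pivot to middle of pad; 60 mm to the brass roller at the short end, which bears from below on the flap's tab. Nothing latches: released, it comes back.
- lever_pad (a point): Middle of the upper face of the green pad (50 mm along the lever, 40 mm across) at the lever's long end: 192 mm above the counter at rest, 65 mm at the stop, moving on an arc, nearly straight down (some 17 mm drift along the lever). About 8 to 14 N hold it down.
- flap (a joint): Opening of the heavy blue steel flap (170 x 152 x 10 mm, about 2 kg) in rad: 0 shut and flush with the deck, growing as its free edge rises; about 0.82 when the lever is at its stop. It falls shut by itself.
- flap_edge (a point): Middle of the flap's free edge (upper face), 154 mm from the hinge line, on the side away from the deck.
- mill: Dark wooden pepper mill, 54 mm diameter, 130 mm tall, loose; origin at the centre of its underside. Stands near; to be left alone.
- ramekin: Small white ceramic bowl, 76 mm diameter, 42 mm tall, loose; origin at the centre of its underside. Stands near; to be left alone.
- knife: Ham knife lying flat near the bin's front, loose: black handle 120 x 18 x 16 mm with a red band, centred on the origin (underside), and a steel blade reaching 225 mm from the origin along its own -y. To be left alone.
- lever_pivot (a point): The lever's pivot, bin frame (-107, -20, 112.5) mm, in a yoke 38 mm wide whose top is 127 mm above the counter. The lever swings in the upright plane bin x = -107 mm; its long end reaches past the box over the bare counter.
There are look-alikes about, which are no part of the job. What is shaped like the tin but black is not meant.

How it is judged:
By the outcome, as a careful person would: the job done as asked, in the order asked, and still so for the second after the job is handed in, while the arm keeps its last pose, push and grip.
It also fails if it takes over 54 s, if anything falls off the work surface, if the arm or the gripper's body presses on something with over 40 N, if the wrist force passes 120 N, or if a joint passes its speed limit or range.

## Working session

There is one attempt and no reset: what is moved stays moved. The work goes in short steps, Python scripts to look and compute and a tool call to move; the robot and the scene stay as the last step left them, time stands still between calls to the robot, and variables do not carry over. Pictures are saved under pics/ and viewed, about 8 in all and at most 12, crops included, and the job is handed in when it is done.

Besides the shell and the picture viewer there is one more tool, called after ">>>" as name(argument=value, ...), one argument or row to a line, values as JSON. carry_out: Moves the arm, as the interface text tells. Its arguments: {"type":"object","properties":{"targets":{"type":"array","items":{"type":"array","items":{"type":"number"}}}},"required":["targets"]}

```bash
mkdir -p pics; cat > h.py <<'E'
import numpy as np, cv2
from bench import robot
def snap(n,fn=None):
    s=robot.snapshot(n)
    if fn: cv2.imwrite('pics/'+fn,s['image'][:,:,::-1])
    return s
def ray(s,px,z):
    p=cv2.undistortPoints(np.array([[px]],float),np.array(s['camera_matrix']),np.array(s['distortion']))[0,0]
    P=np.array(s['pose']); d=P[:3,:3]@np.array([p[0],-p[1],-1]); o=P[:3,3]
    return o+d*(z-o[2])/d[2]
def proj(s,X):
    P=np.array(s['pose']); c=P[:3,:3].T@(np.array(X,float)-P[:3,3]); c=c*[1,-1,-1]
    return cv2.projectPoints(c[None],np.zeros(3),np.zeros(3),np.array(s['camera_matrix']),np.array(s['distortion']))[0][0,0]
E
python3 - <<'E'
from h import *
a=snap('top','t0.png');b=snap('scene','s0.png')
print(a['pose'],b['pose']); print(robot.get_obs())
E
```

```text
[[ 0.01990532  0.99318447 -0.1148407   0.45598051]
 [-0.99979871  0.01948458 -0.00478515  0.00246058]
 [-0.00251492  0.11491283  0.9933724   1.27000761]
 [ 0.          0.          0.          1.        ]] [[ 0.64494972 -0.56141942  0.51850564  1.03531561]
 [ 0.76422065  0.47150274 -0.44005904 -0.38996499]
 [ 0.00258086  0.68006867  0.73314387  0.80345625]
 [ 0.          0.          0.          1.        ]]
{'time': 0.1, 'joint_positions': array([ 1.06089578e+00,  8.78832616e-02,  1.37209026e+00, -1.66474016e-05,
        1.68356582e+00, -1.03076033e-01]), 'qvel': array([-0.00076661,  0.0005157 , -0.00420149, -0.00063116, -0.0010132 ,
        0.00021292]), 'joint_torque': array([ 2.68090414e-03, -3.41252697e+01, -3.03302014e+01,  7.20025320e-02,
        3.04343447e-02, -9.84535154e-05]), 'tool_pos': array([0.21739385, 0.50468933, 0.20442654]), 'ee_rot': array([-1.66537333,  1.56884958, -2.0721997 ]), 'wrist_force': array([-0.03913718,  0.01235573,  0.14035647]), 'wrist_torque': array([ 0.02407621,  0.01466409, -0.01417068]), 'width': 0.09382884891858483}
```

View pics/t0.png

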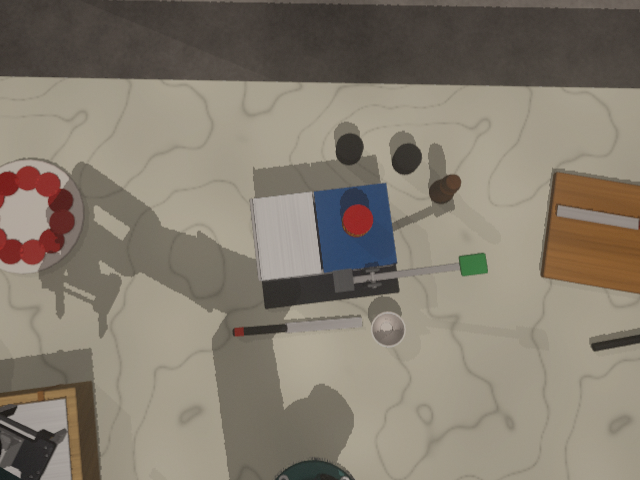

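View pics/s0.png

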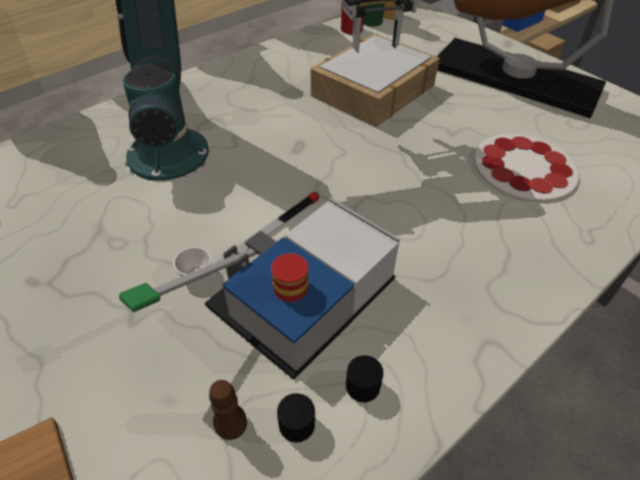

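The top view shows the red tin at (357,220) on the blue flap, with the deck to its left (x 252–320), the green pad at (473,264), the ramekin at (388,329) and the mill at (445,188). In the scene view the same tin is at (290,278).

Things that could be taken for the tin: two black tins at top (350,148) and (405,158), a far red can at scene (352,18), and the meat slices on the plate. I choose (357,220), which is red with a yellow band and stands on the flap.

```bash
cat > m.py <<'E'
from h import *
def mask(s,lo,hi,box):
    h=cv2.cvtColor(s['image'],cv2.COLOR_RGB2HSV); m=cv2.inRange(h,np.array(lo),np.array(hi))
    z=np.zeros_like(m); x0,y0,x1,y1=box; z[y0:y1,x0:x1]=m[y0:y1,x0:x1]; return z
def big(m): return max(cv2.findContours(m,cv2.RETR_EXTERNAL,cv2.CHAIN_APPROX_NONE)[0],key=cv2.contourArea)
a=snap('top')
red=mask(a,(0,150,110),(8,255,255),(230,120,500,310)); c=big(red); (e,sz,an)=cv2.fitEllipse(c)
print('tin px',e,sz,'world',ray(a,e,.165))
bl=mask(a,(100,120,40),(125,255,255),(230,120,500,310)); k=big(cv2.morphologyEx(bl,cv2.MORPH_CLOSE,np.ones((25,25))))
r=cv2.boxPoints(cv2.minAreaRect(k)); W=np.array([ray(a,p,.11) for p in r]); print('flap',r,W,'ctr',W.mean(0))
g=mask(a,(45,100,40),(85,255,255),(400,200,560,310)); k=big(g); r2=cv2.minAreaRect(k); print('pad',r2,ray(a,r2[0],.19))
# box top outer corners (read from picture): deck left corners
for p in [(252,199),(261,279),(313,191),(323,272)]: print(p,ray(a,p,.11))
i=a['image'][110:350,220:520,::-1]; s=snap('scene')['image'][190:440,110:410,::-1]
cv2.imwrite('pics/c1.png',np.hstack([cv2.resize(i,(400,320)),cv2.resize(s,(384,320))]))
E
python3 m.py
```

```text
tin px (357.32666015625, 219.4918212890625) (28.625268936157227, 29.134967803955078) world [ 0.60422283 -0.07419657  0.165     ]
flap [[313.7231  191.78464]
 [385.96927 182.75388]
 [395.9385  262.5077 ]
 [323.69235 271.53845]] [[ 0.66781854  0.0130938   0.11      ]
 [ 0.68976543 -0.13662695  0.11      ]
 [ 0.52444653 -0.15792745  0.11      ]
 [ 0.50309316 -0.01059819  0.11      ]] ctr [ 0.59628091 -0.0730147   0.11      ]
pad ((472.8699645996094, 264.0899658203125), (19.374725341796875, 26.02153205871582), 81.8698959350586) [ 0.51961888 -0.29307013  0.19      ]
(252, 199) [0.65016262 0.14068127 0.11      ]
(261, 279) [0.48538501 0.11691746 0.11      ]
(313, 191) [0.66944078 0.0146277  0.11      ]
(323, 272) [ 0.50212508 -0.00920237  0.11      ]
```

View pics/c1.png

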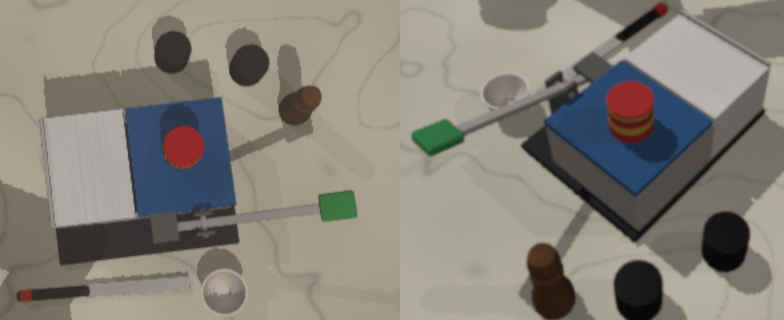

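The crop confirms the tin: red with a yellow band, standing on the flap, with both black look-alikes on the counter. Working out the bin frame: yaw 8.3°, origin near (0.597, -0.075). The pad comes out at bin (-108, -205), which agrees with the given geometry.

```bash
cat > go.py <<'E'
from h import *
from scipy.spatial.transform import Rotation as Ro
O=np.array([.5966,-.075]); ps=.1443
X=np.array([np.cos(ps),np.sin(ps)]); Y=np.array([-X[1],X[0]])
def w(bx,by,z): return np.r_[O+X*bx/1e3+Y*by/1e3,z/1e3]
def st():
    o=robot.get_obs(); R=Ro.from_euler('xyz',o['ee_rot']).as_matrix(); p=o['tool_pos']; d=p[:2]-O
    print('t',round(o['time'],2),'bin',np.round([d@X*1e3,d@Y*1e3,p[2]*1e3],1),'F',np.round(o['wrist_force'],1),'w',round(o['width'],3),'jaw ang rel binx',round(np.degrees(np.arctan2(R[1,1],R[0,1])-ps),2),'xaxis',np.round(R[:,0],3)); return R,p
def to(*b):
    R,p=st(); print('to',b,'tool cm',np.round(R.T@(w(*b)-p)*100,2))
E
python3 - <<'E'
from go import *
R,p=st(); print(np.round(R,3))
c,s=np.cos(ps),np.sin(ps)
# tool with jaw along +binX or -binX
for sg in (1,-1):
    x=np.array([0,0,-1.]); y=sg*np.r_[X,0]; T=np.c_[x,y,np.cross(x,y)]
    rel=Ro.from_matrix(R.T@T).as_rotvec(degrees=True); print(sg,'rel rot',rel,'move',T.T@(w(7.6,-62,p[2]*1e3)-p)*100)
E
```

```text
t 0.2 bin [-291.8  628.3  204.7] F [0.1 0.3 0.7] w 0.094 jaw ang rel binx 58.42 xaxis [-0.001 -0.001 -1.   ]
[[-0.001  0.396  0.918]
 [-0.001  0.918 -0.396]
 [-1.    -0.001 -0.   ]]
1 rel rot [5.84247005e+01 3.17169543e-02 7.62235980e-02] move [ 0.         29.94333274 69.0322966 ]
-1 rel rot [-1.21575267e+02 -8.86905789e-02  3.69045166e-02] move [  0.         -29.94333274 -69.0322966 ]
```

>>> carry_out(
  targets=[
    [0.57,-0.8,0,0,8.35],
    [0.57,-0.8,0,0,8.35],
    [0.57,-0.8,0,0,8.35],
    [0.57,-0.8,0,0,8.35],
    [0.57,-0.8,0,0,8.35],
    [0.57,-0.8,0,0,8.35],
    [0.57,-0.8,0,0,8.3],
    [0.57,0,1,2.3,0],
    [0.57,0,1.5,3.45,0],
    [0.57,0,1.5,3.45,0],
    [0.57,0,1.5,3.45,0],
    [0.57,0,1.5,3.45,0],
    [0.57,0,1.5,3.45,0],
    [0.57,0,1.5,3.45,0],
    [0.57,0,1.5,3.45,0],
    [0.57,0,1.5,3.45,0],
    [0.57,0,1.5,3.45,0],
    [0.57,0,1.5,3.45,0],
    [0.57,0,1.5,3.45,0],
    [0.57,0,1.5,3.45,0],
  ],
)

```text
time: 2.2
tool_pos: [0.4691, 0.0986, 0.2614]
ee_rot: [2.837, 1.571, 1.411]
wrist_force: [-0.1, 0.6, -0.2]
width: 0.0401
```

```bash
python3 -c "
from go import *
to(7.6,-62,210)"
```

```text
t 2.2 bin [-101.2  190.2  261.4] F [-0.1  0.6 -0.2] w 0.04 jaw ang rel binx 0.01 xaxis [ 0.  0. -1.]
to (7.6, -62, 210) tool cm [ 5.13 10.87 25.22]
```

>>> carry_out(
  targets=[
    [0.57,0,1.36,3.15,0],
    [0.57,0,1.36,3.15,0],
    [0.57,0,1.36,3.15,0],
    [0.57,0,1.36,3.15,0],
    [0.57,0,1.36,3.15,0],
    [0.57,0,1.36,3.15,0],
    [0.57,0,1.36,3.15,0],
    [0.57,0,1.36,3.15,0],
    [0.57,0,0,0,0],
    [0.57,0,0,0,0],
    [0.57,0,0,0,0],
  ],
)

```text
time: 3.3
tool_pos: [0.6123, -0.1327, 0.2616]
ee_rot: [-3.035, 1.57, 1.823]
wrist_force: [-0.2, 0.3, -0.3]
width: 0.0406
```

```bash
python3 -c "
from go import *
to(7.6,-62,122); snap('scene','s1.png'); snap('top','t1.png')"
```

```text
t 3.3 bin [  7.3 -59.3 261.6] F [-0.2  0.3 -0.3] w 0.041 jaw ang rel binx 0.07 xaxis [-0.     0.001 -1.   ]
to (7.6, -62, 122) tool cm [13.96  0.03  0.27]
```

>>> carry_out(
  targets=[
    [0.57,2,0,0.3,0],
    [0.57,3,0,0,0],
    [0.57,3,0,0,0],
    [0.57,2.5,0,0,0],
    [0.57,2,0,0,0],
    [0.57,1,0,0,0],
    [0.57,0.4,0,0,0],
    [0.57,0,0,0,0],
    [0.57,0,0,0,0],
  ],
)

```text
time: 4.3
tool_pos: [0.6139, -0.1366, 0.1242]
ee_rot: [1.144, 1.568, -0.281]
wrist_force: [0.3, -0.6, 0.1]
width: 0.0403
```

```bash
python3 -c "
from go import *
to(7.6,115,122); a=snap('scene')['image'][180:440,100:440,::-1]; cv2.imwrite('pics/c2.png',cv2.resize(a,(680,520)))"
```

```text
t 4.3 bin [  8.3 -63.5 124.2] F [ 0.3 -0.6  0.1] w 0.04 jaw ang rel binx 0.04 xaxis [ 0.003 -0.001 -1.   ]
to (7.6, 115, 122) tool cm [  0.2   -0.06 -17.85]
```

View pics/c2.png

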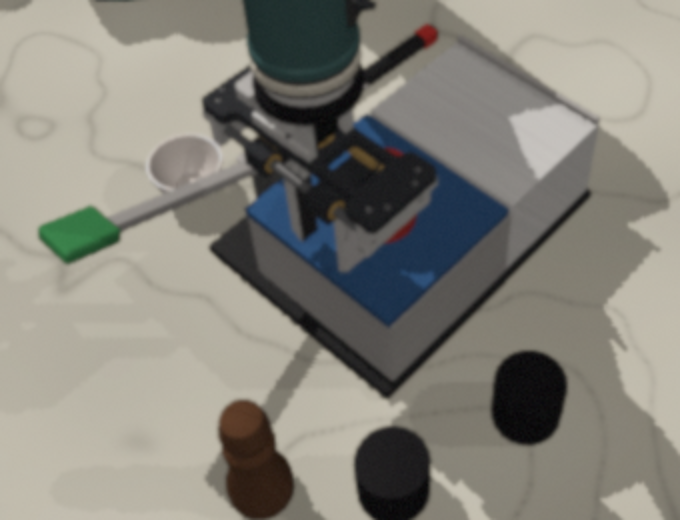

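The fingers stand behind the tin at crop (300,225) and (345,262), clear of the flap, with the tin's red side showing at (400,230). Pushing now.

>>> carry_out(
  targets=[
    [0.57,0.1,0,-0.7,0],
    [0.57,0,0,-0.7,0],
    [0.57,0,0,-0.7,0],
    [0.57,0,0,-0.5,0],
    [0.57,0,0,-0.5,0],
    [0.57,0,0,-0.7,0],
    [0.57,0,0,-0.7,0],
    [0.57,0,0,-0.8,0],
    [0.57,0,0,-0.8,0],
    [0.57,0,0,-0.8,0],
    [0.57,0,0,-0.8,0],
    [0.57,0,0,-0.8,0],
    [0.57,0,0,-0.8,0],
    [0.57,0,0,-0.8,0],
    [0.57,0,0,-0.8,0],
    [0.57,0,0,0,0],
  ],
)

```text
time: 5.95
tool_pos: [0.5971, -0.0272, 0.1214]
ee_rot: [-3.037, 1.57, 1.821]
wrist_force: [0.3, 0.1, 0.7]
width: 0.0404
```

```bash
python3 -c "
from go import *
to(7.6,115,123); a=snap('scene')['image'][180:440,100:440,::-1]; cv2.imwrite('pics/c3.png',cv2.resize(a,(680,520)))"
```

```text
t 5.95 bin [  7.4  47.2 121.4] F [0.3 0.1 0.7] w 0.04 jaw ang rel binx 0.1 xaxis [-0.     0.001 -1.   ]
to (7.6, 115, 123) tool cm [-0.15  0.03 -6.78]
```

View pics/c3.png

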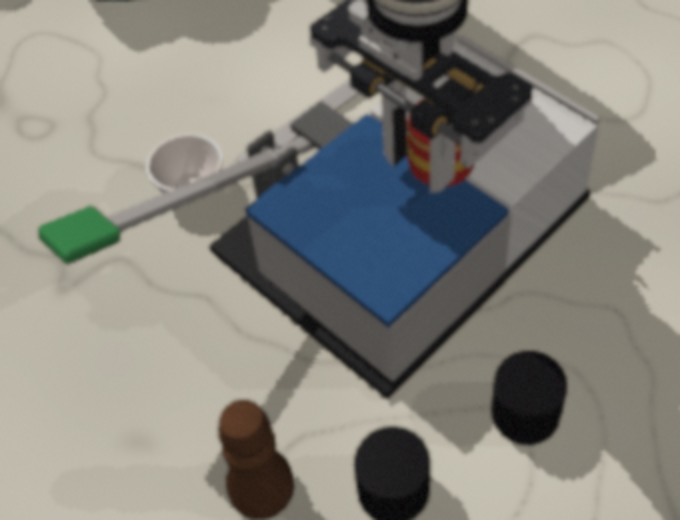

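The tin is upright in front of the fingers, at crop (440,150), just crossing the hinge. Continuing to the deck middle, then backing off and lifting.

>>> carry_out(
  targets=[
    [0.57,0,0,-0.6,0],
    [0.57,0,0,-0.8,0],
    [0.57,0,0,-0.8,0],
    [0.57,0,0,-0.8,0],
    [0.57,0,0,-0.8,0],
    [0.57,0,0,-0.8,0],
    [0.57,0,0,-0.7,0],
    [0.57,0,0,-0.6,0],
    [0.57,0,0,-0.5,0],
    [0.57,0,0,-0.4,0],
    [0.57,0,0,0,0],
    [0.57,0,0,0,0],
    [0.57,0,0,1,0],
    [0.57,0,0,2,0],
    [0.57,0,0,2,0],
    [0.57,-2,0,1,0],
    [0.57,-4,0,0,0],
    [0.57,-4,0,0,0],
    [0.57,-4,0,0,0],
    [0.57,-1,0,0,0],
  ],
)

```text
time: 8.0
tool_pos: [0.5981, -0.0221, 0.2779]
ee_rot: [1.285, 1.56, -0.142]
wrist_force: [-0.5, 0.6, 0.9]
width: 0.0401
```

```bash
python3 -c "
from go import *
to(-107.5,-205,255)"
```

```text
t 8.0 bin [  9.1  52.2 277.9] F [-0.5  0.6  0.9] w 0.04 jaw ang rel binx -0.04 xaxis [ 0.01  -0.001 -1.   ]
to (-107.5, -205, 255) tool cm [  2.25 -11.66  25.72]
```

>>> carry_out(
  targets=[
    [1,0,-0.7,1.5,0],
    [1,0,-1.3,2.9,0],
    [1,0,-1.3,2.9,0],
    [1,0,-1.3,2.9,0],
    [1,0,-1.3,2.9,0],
    [1,0,-1.3,2.9,0],
    [1,0,-1.3,2.9,0],
    [1,0,-1.3,2.9,0],
    [1,0,-1.3,2.9,0],
    [1,1,-0.6,1,0],
    [1,1,0,0,0],
    [1,0,0,0,0],
    [1,0,0,0,0],
    [1,0,0,0,0],
  ],
)

```text
time: 9.4
tool_pos: [0.518, -0.2907, 0.2517]
ee_rot: [1.618, 1.57, 0.194]
wrist_force: [-0.2, -0.1, 0.0]
width: 0.0006
```

```bash
python3 - <<'E'
from go import *
to(-107.5,-205,200); exec(open('m.py').read().split("a=snap")[0].split('\n',1)[1])
a=snap('top'); s=snap('scene')
k=big(mask(a,(0,150,110),(8,255,255),(230,120,500,310))); e=cv2.fitEllipse(k); p=ray(a,e[0],.165); d=p[:2]-O; print('tin',e,d@X*1e3,d@Y*1e3)
i=a['image'][110:350,220:520,::-1]; j=s['image'][180:440,100:440,::-1]
cv2.imwrite('pics/c4.png',np.hstack([cv2.resize(i,(400,320)),cv2.resize(j,(400,320))]))
E
```

```text
t 9.4 bin [-108.8 -202.2  251.7] F [-0.2 -0.1  0. ] w 0.001 jaw ang rel binx 0.14 xaxis [ 0.001  0.    -1.   ]
to (-107.5, -205, 200) tool cm [5.17 0.12 0.28]
tin ((283.715087890625, 229.7169647216797), (28.98379898071289, 29.094541549682617), 169.55181884765625) 5.56630061486622 145.62835936922994
```

View pics/c4.png

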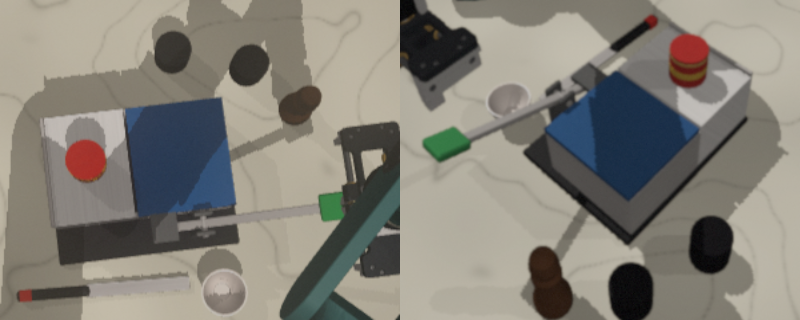

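The tin stands upright on the deck at top crop (86,160), measured at bin (6, 146), so its edge is 34 mm past the seam. The gripper is above the pad at scene crop (435,85), and the pad is at (447,143). Descending to the pad.

>>> carry_out(
  targets=[
    [1,1.5,0.1,0.3,0],
    [1,2,0,0.1,0],
    [1,1.3,0,0,0],
    [1,0.6,0,0,0],
    [1,0.4,0,0.05,0],
    [1,0.4,0,0.05,0],
    [1,0.4,0,0.1,0],
    [1,0.4,0,0.1,0],
    [1,0,0,0,0],
  ],
)

```text
time: 10.4
tool_pos: [0.5191, -0.2993, 0.1847]
ee_rot: [0.345, 1.568, -1.082]
wrist_force: [-5.1, 2.2, 7.6]
width: 0.0008
```

```bash
python3 - <<'E'
from go import *
to(-107.5,-220,120); s=snap('scene')
j=s['image'][180:440,100:440,::-1]
cv2.imwrite('pics/c5.png',cv2.resize(j,(680,520)))
E
```

```text
t 10.4 bin [-108.9 -210.8  184.7] F [-5.1  2.2  7.6] w 0.001 jaw ang rel binx -0.01 xaxis [ 0.001 -0.002 -1.   ]
to (-107.5, -220, 120) tool cm [6.47 0.14 0.9 ]
```

View pics/c5.png

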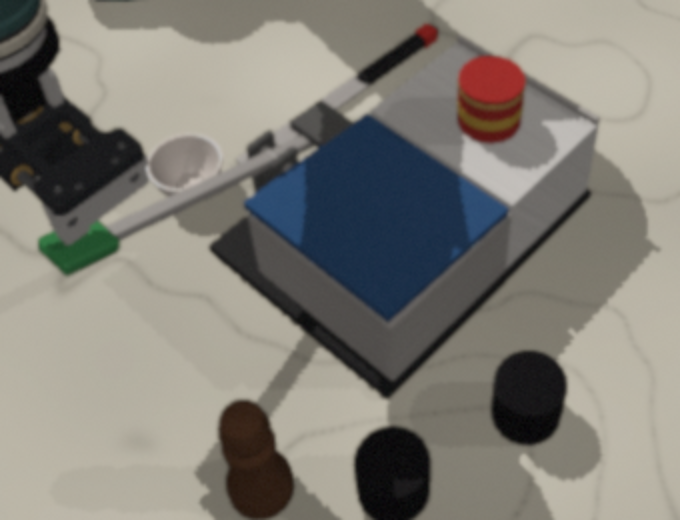

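The fingertips rest on the green pad at crop (78,235), with 8 N upward, and the flap is still shut. Pressing along the arc.

>>> carry_out(
  targets=[
    [1,0.4,0.05,0.1,0],
    [1,0.6,0.05,0.1,0],
    [1,0.6,0,0.1,0],
    [1,0.6,0,0.1,0],
    [1,0.6,0,0.1,0],
    [1,0.6,0,0.1,0],
    [1,0.6,0,0.1,0],
    [1,0.6,0,0.1,0],
    [1,0.6,0,0,0],
    [1,0.6,0,0,0],
    [1,0.6,0,0,0],
  ],
)

```text
time: 11.55
tool_pos: [0.522, -0.3108, 0.1224]
ee_rot: [0.208, 1.56, -1.22]
wrist_force: [-5.0, -5.1, 9.9]
width: 0.0005
```

```bash
python3 - <<'E'
from go import *
to(-107.5,-214,66)
E
```

```text
t 11.55 bin [-107.8 -222.6  122.4] F [-5.  -5.1  9.9] w 0.0 jaw ang rel binx -0.07 xaxis [ 0.004 -0.01  -1.   ]
to (-107.5, -214, 66) tool cm [ 5.63  0.01 -0.92]
```

>>> carry_out(
  targets=[
    [1,0.5,0,0,0],
    [1,0.6,0,-0.05,0],
    [1,0.6,0,-0.1,0],
    [1,0.6,0,-0.1,0],
    [1,0.6,0,-0.1,0],
    [1,0.6,0,-0.1,0],
    [1,0.6,0,-0.1,0],
    [1,0.5,0,-0.1,0],
    [1,0.4,0,-0.1,0],
    [1,0.3,0,0,0],
    [1,0.2,0,0,0],
    [1,0,0,0,0],
  ],
)

```text
time: 12.75
tool_pos: [0.5224, -0.3029, 0.0671]
ee_rot: [0.464, 1.56, -0.963]
wrist_force: [-2.7, -4.7, 10.3]
width: 0.0005
```

```bash
python3 - <<'E'
from go import *
to(-107.5,-214,62)
E
```

```text
t 12.75 bin [-106.2 -214.9   67.1] F [-2.7 -4.7 10.3] w 0.001 jaw ang rel binx -0.02 xaxis [ 0.006 -0.009 -1.   ]
to (-107.5, -214, 62) tool cm [ 0.51 -0.13 -0.09]
```

>>> carry_out(
  targets=[
    [1,0.2,0,0,0],
    [1,0.2,0,0,0],
    [1,0.2,0,0,0],
    [1,0,0,0,0],
    [1,0,0,0,0],
    [1,0,0,0,0],
  ],
)

```text
time: 13.35
tool_pos: [0.5226, -0.3031, 0.0664]
ee_rot: [0.51, 1.558, -0.917]
wrist_force: [-8.5, -0.5, 26.8]
width: 0.0001
```

```bash
python3 - <<'E'
from go import *
to(-107.5,-214,62); s=snap('scene')
j=s['image'][130:440,100:440,::-1]
cv2.imwrite('pics/c6.png',cv2.resize(j,(640,584)))
E
```

```text
t 13.35 bin [-106.  -215.1   66.4] F [-8.5 -0.5 26.8] w 0.0 jaw ang rel binx -0.0 xaxis [ 0.008 -0.01  -1.   ]
to (-107.5, -214, 62) tool cm [ 0.43 -0.15 -0.11]
```

View pics/c6.png

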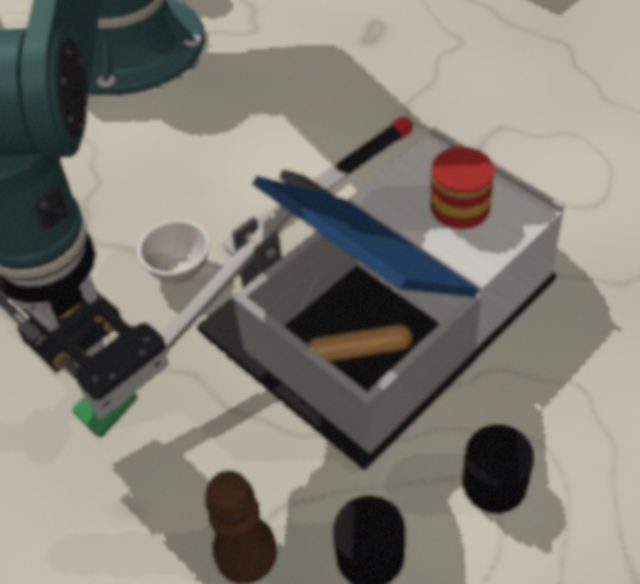

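The flap is wide open at crop (365,240) and the tin is upright on the deck at (462,187). The fingers hold the pad at (105,405), and the force rose to 27 N with only 0.7 mm of further travel, so the lever is on its stop. Handing in.

```bash
python3 - <<'E'
from go import *
st(); robot.close_job()
E
```

```text
t 13.4 bin [-106.  -215.1   66.4] F [-9.1 -0.4 27. ] w 0.001 jaw ang rel binx -0.0 xaxis [ 0.008 -0.01  -1.   ]
the job is handed in; nothing more can be done
```

I pushed the red tin upright along the flap onto the fixed deck. I then pressed the green pad down to the lever's stop and handed the job in at 13.4 s, still holding it there.

- **Tin:** before the press it measured bin (6, 146) mm, wholly on the deck. The last picture shows it still upright there.
- **Lever:** the fingertips are at z = 66 mm, where the pad's stop height is 65 mm. The upward force rose from 10 to 27 N over the last 0.7 mm, so I take the lever to be on its stop. I did not measure its angle directly.
- **Flap:** the last picture shows it wide open. I judged this by eye and did not measure the opening. The fingers stayed away from it while it lifted.
- **Other things:** the mill, ramekin and knife look unmoved in the pictures.

None of the checks failed or disagreed.

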